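# Line up sample containers by height

### The arm

A 7-joint arm with a two-finger parallel gripper is mounted at the origin on a cart in front of the work surface, level with it; the furniture and walls round the work are solid. World frame = base frame: x ahead of the robot, y to its left, z up, the work surface at z = 0. Lengths are in m, angles in rad, forces in N, time in s.
With the tool pointing down it reaches from about 0.425 to 1.025 m from the base axis. Payload 9.4 kg.
Tool frame: the origin (TCP) lies where the fingers leave the gripper's body, on its centre line; the fingertips stand 73 mm ahead of it and the grasp point (between the pads) lies 54 mm ahead of it; x points along the fingers, y is the direction in which the jaws open and shut, and the axes are right-handed (so a half turn about x gives the same grasp; the last joint's range is limited). The gripper opens to 85 mm and grips with 20 to 120 N. Pads are 22 mm wide; open, the fingers measure 114 mm over their backs; the gripper's body (76 mm by 85 mm) begins 54 mm behind the grasp point. The pads swing forward as they close: fully open they stand 13 mm farther back than shut.
Start: joints at [1.194, 0.599, -0.003, 1.599, 0.002, 0.943, -0.08], TCP at [0.214, -0.693, 0.304] pointing down, gripper open.
Joint ranges: [-2.57, 2.57], [-0.35, 1.97], [-1.29, 1.29], [0.11, 2.56], [-1.05, 4.19], [0.11, 1.86], [-2.63, 2.63]. Speed limits (rad/s): [2.22, 2.22, 3.01, 3.01, 3.14, 3.14, 3.14].

### API

Orientations are given as a rotation vector (axis times angle).
In Python, from station import arm, eyes, job gives the robot as it stands.
- The arm moves only by the tool jog_arm, never from a script. Its argument "motion" is a list of rows, each an object of numbers: "dx", "dy", "dz": the shift along the tool's x, y, z in mm; "turn": the turn about the tool's x in units of 8 degrees (1.0 is 8 degrees). In form: [{"dx": .., "dy": .., "dz": .., "turn": ..}, ...]. A call has 1 to 20 rows; each row shifts and turns the commanded pose from where the row before left it, along the tool's axes as they then stand; what a row does not reach is not made up. A row lasts 1/10 s, in which the tool goes at most 50 mm and 8.59 degrees, less where a joint would pass 70% of its speed; a pose out of reach is approached as far as the arm can. A call is refused whole if a number of a shift passes 50 or a number of a turn 1, either way. A call with a gripper value outside its range is refused whole. "hand" is the finger opening in mm, from 0 to 85.4, set as the call begins (left out, the last holds). The fingers move at their own pace and stop on an object; "grip_force" is the grip in N (left out, the last holds). Time passes only in rows, so rows that do not move let the fingers close. It gives the time, the measured TCP pose, the force and the opening at its end, in the units of the state.
- arm.observe(): the state, without advancing time (a new reading comes with each control period).
- eyes.capture(name): name is "scene" or "top"; returns the picture (400x640x3 uint8, blue, green, red); there is no depth.
- eyes.calibration(name): a dict with "mtx" (3x3 intrinsics, pixels), "R" (3x3) and "t" (3): a world point X has camera coordinates R X + t. Camera axes: x right, y down, z forward; pixel columns grow to the right and rows downward; lengths in m; the calibration is good to about 2 mm. A picture is of the moment at which its call begins. calibration takes no time and is no camera call.
- job.finish_job(): hands the job in, once; it reports no verdict.
The state is a dict: "t": time; "joints": joint angles; "qd": joint speeds; "effort": joint torques, N m; "position": TCP position; "ee_rot": TCP orientation; "contact_force": force on the tool from outside, world axes, zero at the start; "ft_torque": the same for the moment, N m; "finger_gap": finger opening in m.
Only numpy, scipy, OpenCV 4.12 (cv2) and the standard library are available. Lean on these libraries where they do the work, as an engineer would, in place of code of your own. Each camera call takes 0.05 s, during which the arm holds its last target. There are 200 camera calls.

### The job

Line the four containers up by height on the row of four round marks of the white strip, one upright and centred on each mark: the tallest on the mark next to the red end block, the shortest at the grey end. Set each down without dropping it, knock none over, and leave the timer where it is.

Things in the scene. Friction and masses are not known exactly. Their poses are not given: they have to be found in the camera images.
- vial_mid (a point): small glass vial with a black cap, round, 20 mm wide and 45 mm tall, 18 g, stands upright on the bench; its point is on the container's axis, half-way up, 22.5 mm above its foot
- beaker_mid (a point): low open clear beaker, round, 53 mm wide at the rim, a little narrower at the foot, 65 mm tall, 60 g, stands upright; its point is on the container's axis, half-way up, 32.5 mm above its foot
- flask_mid (a point): small conical grey steel flask, round, 68 mm wide low down, narrowing upwards, with a round flange 44 mm wide that fills about the top 13 mm, 88 mm tall in all, 160 g, stands upright; its point is on the container's axis, half-way up, 44 mm above its foot. The flange is where to grip it
- bottle_mid (a point): brown (amber) bottle with a white screw cap, 68 mm wide, 208 mm tall, 520 g, stands upright; its point is on the container's axis, half-way up, 104 mm above its foot. The cap, 39 mm wide, is its top 18 mm and is where to grip it; below it the shoulders widen
- mark_1_top (a point): round black rubber mark with a blue ring and a white dot, 72 mm wide, 2 mm thick, fixed on the white strip; the point is the centre of its upper face, 6 mm above the bench. Four such marks stand in a straight row 82 mm apart, mark_1 at the robot's right-hand end (-y), then mark_2, mark_3, and mark_4 at the left-hand end (+y). Behind the row is a fixed pipe manifold up to 121 mm high (x over 0.48 m)
- mark_2_top (a point): round black rubber mark with a blue ring and a white dot, 72 mm wide, 2 mm thick, fixed on the white strip; the point is the centre of its upper face, 6 mm above the bench. Four such marks stand in a straight row 82 mm apart, mark_1 at the robot's right-hand end (-y), then mark_2, mark_3, and mark_4 at the left-hand end (+y)
- mark_3_top (a point): round black rubber mark with a blue ring and a white dot, 72 mm wide, 2 mm thick, fixed on the white strip; the point is the centre of its upper face, 6 mm above the bench. Four such marks stand in a straight row 82 mm apart, mark_1 at the robot's right-hand end (-y), then mark_2, mark_3, and mark_4 at the left-hand end (+y)
- mark_4_top (a point): round black rubber mark with a blue ring and a white dot, 72 mm wide, 2 mm thick, fixed on the white strip; the point is the centre of its upper face, 6 mm above the bench. Four such marks stand in a straight row 82 mm apart, mark_1 at the robot's right-hand end (-y), then mark_2, mark_3, and mark_4 at the left-hand end (+y)
- red_end: red end block, 66 x 16 x 10 mm, fixed on one end of the white strip (378 x 78 x 4 mm), 54 mm beyond the centre of the last mark there; the tallest container goes on the mark beside it. A grey block of the same size is on the other end. Origin at the centre of its underside, 4 mm above the bench.
- timer: white bench timer with three buttons, 68 x 68 x 20 mm, lies loose; a bystander, leave it; origin at the centre of its underside. A fixed bath 350 mm high stands behind the right part of the bench (x over 0.47 m where y is below -0.19 m)
Not all that is in view belongs to the job. Leave any green look-alike of the part that bears bottle_mid alone.

How it is judged:
By the outcome, as a careful person would: the job done as asked, in the order asked, and still so for the second after the job is handed in, with the robot touching nothing.
It also fails if it takes over 122 s, if anything falls off the work surface, if the arm or the gripper's body presses on something with over 40 N, if the wrist force passes 120 N, or if a joint passes its speed limit or range.

## Working session

There is one attempt and no reset: what is moved stays moved. The work goes in short steps, Python scripts to look and compute and a tool call to move; the robot and the scene stay as the last step left them, time stands still between calls to the robot, and variables do not carry over. Pictures are saved under pics/ and viewed, about 12 in all and at most 16, crops included, and the job is handed in when it is done.

Besides the shell and the picture viewer there is one more tool, called after "Emit:" by a JSON object that holds its "op" and its "data". jog_arm: Moves the arm, as the interface text tells. Its arguments: {"type":"object","properties":{"motion":{"type":"array"},"hand":{"type":"number"},"grip_force":{"type":"number"}},"required":["motion"]}

```bash
mkdir -p pics; ls
python3 - <<'E'
from station import arm, eyes, job
import cv2
for n in ("scene","top"):
    cv2.imwrite(f"pics/{n}0.png",eyes.capture(n))
    c=eyes.calibration(n);print(n,c["mtx"].tolist(),c["R"].round(4).tolist(),c["t"].round(4).tolist())
print(arm.observe())
E
```

```text
pics
scene [[494.37763566245957, 0.0, 313.5305583482163], [0.0, 494.37763566245957, 195.73907494312033], [0.0, 0.0, 1.0]] [[0.7155, -0.6985, -0.0115], [-0.3789, -0.3743, -0.8464], [0.5869, 0.61, -0.5325]] [-0.3585, 0.2498, 1.3523]
top [[424.91221409103673, 0.0, 315.2063869678938], [0.0, 424.91221409103673, 207.64783385074475], [0.0, 0.0, 1.0]] [[0.029, -0.9996, 0.0074], [-0.9907, -0.0297, -0.1328], [0.133, -0.0035, -0.9911]] [-0.0353, 0.5294, 1.2631]
{'t': 0.1, 'joints': array([ 1.19428259,  0.60009243, -0.00255338,  1.60008454,  0.00179259,
        0.94288009, -0.07981737]), 'qd': array([-0.00090794,  0.0003824 , -0.00102101, -0.00161056,  0.0017697 ,
       -0.00125052, -0.00148479]), 'effort': array([ 6.12286851e-03, -7.77988458e+01,  1.57028608e+00, -2.58626336e+01,
        1.26517669e-02,  5.49406817e-03,  1.01029286e-05]), 'position': array([ 0.21402823, -0.69234066,  0.30305653]), 'ee_rot': array([ 2.06032042,  0.31277358, -2.06102891]), 'contact_force': array([ 0.08425949, -0.16574778,  0.69589373]), 'ft_torque': array([-0.01902476,  0.01093284,  0.04004782]), 'finger_gap': 0.0855195497087153}
```

View pics/scene0.png

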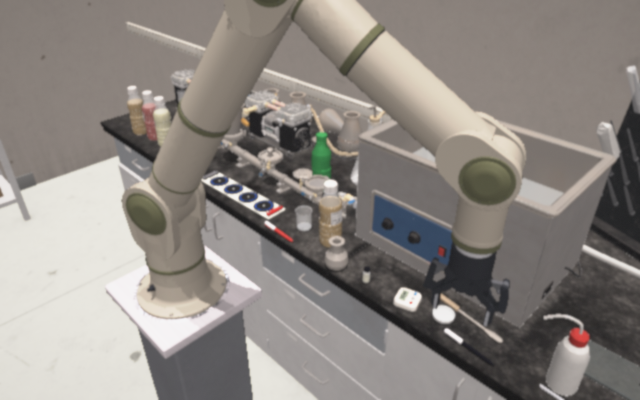

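View pics/top0.png

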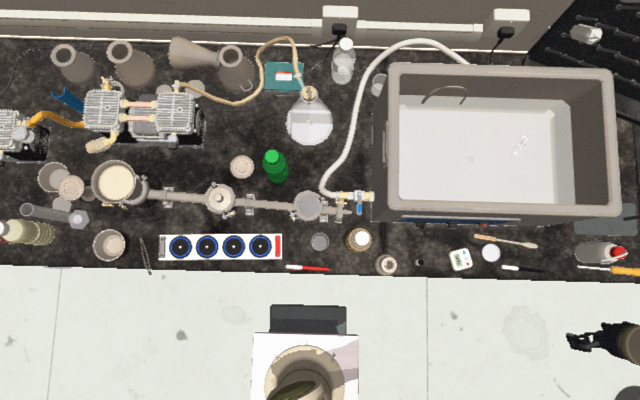

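Top view: the strip spans (158–282, 247) with the red block at (279,246), so the tallest goes on mark_1. Candidates:
- **Bottle:** (358,238), amber with a white cap. The look-alikes are the green bottle (275,165) and the red-capped wash bottle (610,252).
- **Beaker:** (319,241), small and clear. The look-alikes are the grey pot (109,243) and the manifold parts (307,205).
- **Flask:** (387,263). The look-alikes are the large grey flasks at the back.
- **Vial:** (419,262). The look-alike is the white lid (491,252).
- **Timer:** (460,259).

I'll check these in one close crop.

Run:
```python
import cv2,numpy as np
a=cv2.imread("pics/top0.png"); 
u=cv2.resize(a[220:285,150:310],None,fx=5,fy=5,interpolation=cv2.INTER_CUBIC)
v=cv2.resize(a[220:285,300:460],None,fx=5,fy=5,interpolation=cv2.INTER_CUBIC)
s=cv2.imread("pics/scene0.png")
w=cv2.resize(s[170:300,280:440],None,fx=5,fy=5,interpolation=cv2.INTER_CUBIC)
cv2.imwrite("pics/c1.png",np.vstack([u[:250],v]));cv2.imwrite("pics/c2.png",w[:600])
```

```text
(no output)
```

View pics/c1.png

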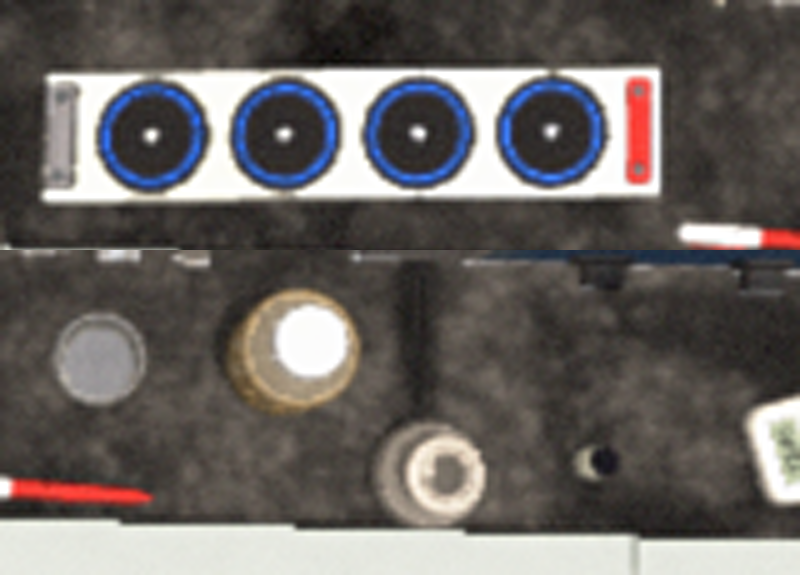

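View pics/c2.png

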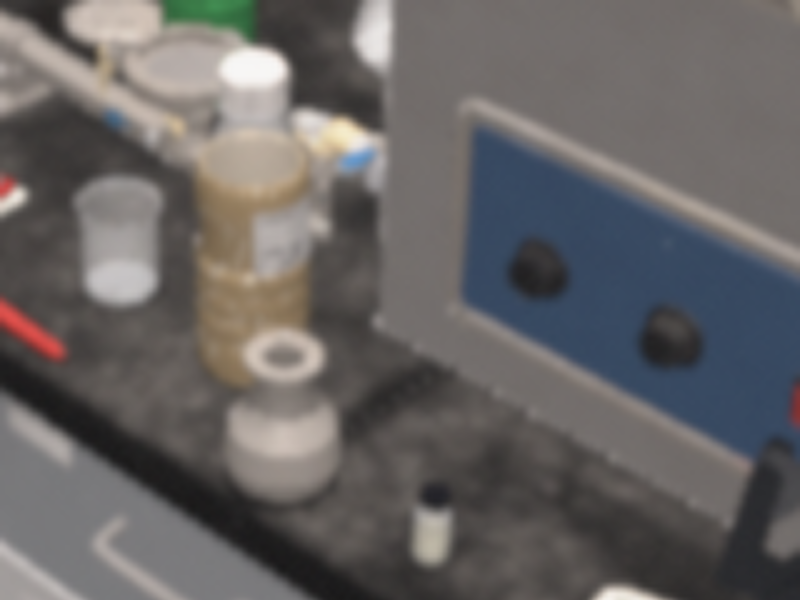

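The crop confirms the choices: clear beaker, amber bottle, flanged flask, black-capped vial. Next I'll compute positions from both views.

```bash
cat > h.py <<'E'
import numpy as np, cv2
from station import eyes
def plane(n,u,v,z):
    c=eyes.calibration(n);R,t=np.array(c["R"]),np.array(c["t"])
    d=R.T@np.linalg.inv(c["mtx"])@[u,v,1];o=-R.T@t
    return o+d*(z-o[2])/d[2]
E
python3 - <<'E'
from h import *
a=cv2.imread("pics/top0.png").astype(int);b,g,r=a[...,0],a[...,1],a[...,2]
m=((b>g+60)&(b>r+80)).astype(np.uint8); m[:230]=0;m[265:]=0;m[:,:155]=0;m[:,285:]=0
big=cv2.morphologyEx(m,cv2.MORPH_CLOSE,np.ones((3,3)))
cs,_=cv2.findContours(big,cv2.RETR_EXTERNAL,cv2.CHAIN_APPROX_NONE)
P=[]
for c in cs:
    if cv2.contourArea(c)>100:
        (u,v),_,_=cv2.fitEllipse(c); P.append(plane("top",u,v,.006)); print((round(u,2),round(v,2)),P[-1].round(4))
f=lambda x:(x+.5)/5-.5
for n,p,q,z,pos in [("beaker",(99,359),(119,193),.065,0),("bottle",(313,341),(255,68),.208,0),("flask",(446,474),(285,355),.088,0),("vial",(603,461),(436,492),.045,0)]:
    print(n,plane("top",300+f(p[0]),220+f(p[1]-250),z).round(4),plane("scene",280+f(q[0]),170+f(q[1]),z).round(4))
for p in [(151,135),(284,134),(418,132),(551,131)]: print(plane("top",150+f(p[0]),220+f(p[1]),.006).round(4))
# bottle cap and flask foot
w=((b>225)&(g>225)&(r>225)).astype(np.uint8)
w2=np.zeros_like(w);w2[225:252,345:375]=w[225:252,345:375]
M=cv2.moments(w2,True);print("cap",plane("top",M['m10']/M['m00'],M['m01']/M['m00'],.208).round(4),M['m00'])
print("timer",plane("top",460,260,.02).round(4),"edge",plane("top",380,273,0).round(4),plane("top",460,276,0).round(4),"pen",plane("top",300,267,.01))
from station import arm
from scipy.spatial.transform import Rotation as R
print(R.from_rotvec(arm.observe()["ee_rot"]).as_matrix().round(3))
E
```

```text
(233.24, 246.27) [0.4065 0.2294 0.006 ]
(206.61, 246.41) [0.4036 0.3113 0.006 ]
(179.82, 246.7) [0.4003 0.3936 0.006 ]
(259.71, 245.95) [0.4098 0.1479 0.006 ]
beaker [ 0.426  -0.0349  0.065 ] [ 0.4341 -0.024   0.065 ]
bottle [ 0.431  -0.1446  0.208 ] [ 0.4314 -0.1444  0.208 ]
flask [ 0.3645 -0.2364  0.088 ] [ 0.364  -0.2338  0.088 ]
vial [ 0.3751 -0.3379  0.045 ] [ 0.3744 -0.3376  0.045 ]
[0.4006 0.3937 0.006 ]
[0.4036 0.312  0.006 ]
[0.4073 0.2296 0.006 ]
[0.4103 0.1477 0.006 ]
cap [ 0.431  -0.1439  0.208 ] 148.0
timer [ 0.3845 -0.4658  0.02  ] edge [ 0.3379 -0.2252  0.    ] [ 0.3359 -0.472   0.    ] pen [0.34914715 0.02140315 0.01      ]
[[-0.001  0.295 -0.955]
 [ 0.001 -0.955 -0.295]
 [-1.    -0.001  0.   ]]
```

Emit:
{"op": "jog_arm", "data": {"motion": [{"turn": -0.91}, {"turn": -0.91}, {"turn": -0.91}, {"turn": -0.91}, {"turn": -0.91}, {"turn": -0.91}, {"turn": -0.91}, {"turn": -0.91}, {"turn": -0.91}, {"turn": -0.91}, {}], "hand": 85, "grip_force": 25}}

```text
schema error: expected keys dx, dy, dz, turn
```

Emit:
{"op": "jog_arm", "data": {"motion": [{"dx": 0, "dy": 0, "dz": 0, "turn": -0.91}, {"dx": 0, "dy": 0, "dz": 0, "turn": -0.91}, {"dx": 0, "dy": 0, "dz": 0, "turn": -0.91}, {"dx": 0, "dy": 0, "dz": 0, "turn": -0.91}, {"dx": 0, "dy": 0, "dz": 0, "turn": -0.91}, {"dx": 0, "dy": 0, "dz": 0, "turn": -0.91}, {"dx": 0, "dy": 0, "dz": 0, "turn": -0.91}, {"dx": 0, "dy": 0, "dz": 0, "turn": -0.91}, {"dx": 0, "dy": 0, "dz": 0, "turn": -0.91}, {"dx": 0, "dy": 0, "dz": 0, "turn": -0.91}, {"dx": 0, "dy": 0, "dz": 0, "turn": 0}], "hand": 85, "grip_force": 25}}

```text
t: 1.2
position: [0.2137, -0.6926, 0.3033]
ee_rot: [1.209, 1.211, -1.208]
contact_force: [0.1, -1.1, 0.5]
finger_gap: 0.0849
```

Emit:
{"op": "jog_arm", "data": {"motion": [{"dx": 0, "dy": 13.4, "dz": -29.6, "turn": 0}, {"dx": 0, "dy": 13.4, "dz": -29.6, "turn": 0}, {"dx": 0, "dy": 13.4, "dz": -29.6, "turn": 0}, {"dx": 0, "dy": 13.4, "dz": -29.6, "turn": 0}, {"dx": 0, "dy": 13.4, "dz": -29.6, "turn": 0}, {"dx": 0, "dy": 13.4, "dz": -29.6, "turn": 0}]}}

```text
t: 1.8
position: [0.2949, -0.5138, 0.3038]
ee_rot: [1.213, 1.207, -1.213]
contact_force: [0.0, -0.3, 0.4]
finger_gap: 0.085
```

Axes are as expected. I'll go above the vial, then descend.

Emit:
{"op": "jog_arm", "data": {"motion": [{"dx": 0, "dy": 13.4, "dz": -29.6, "turn": 0}, {"dx": 0, "dy": 13.4, "dz": -29.6, "turn": 0}, {"dx": 0, "dy": 13.4, "dz": -29.6, "turn": 0}, {"dx": 0, "dy": 13.4, "dz": -29.6, "turn": 0}, {"dx": 0, "dy": 13.4, "dz": -29.6, "turn": 0}, {"dx": 0, "dy": 13.4, "dz": -28.0, "turn": 0}, {"dx": 30, "dy": 0, "dz": 0, "turn": 0}, {"dx": 30, "dy": 0, "dz": 0, "turn": 0}, {"dx": 30, "dy": 0, "dz": 0, "turn": 0}, {"dx": 30, "dy": 0, "dz": 0, "turn": 0}, {"dx": 30, "dy": 0, "dz": 0, "turn": 0}, {"dx": 0, "dy": 0, "dz": 0, "turn": 0}]}}

```text
t: 3.0
position: [0.3741, -0.3382, 0.1511]
ee_rot: [1.212, 1.213, -1.213]
contact_force: [-0.1, 0.0, 0.4]
finger_gap: 0.085
```

Run:
```python
from h import *
a=eyes.capture("scene");cv2.imwrite("pics/s2.png",a)
t=eyes.capture("top");cv2.imwrite("pics/t2.png",t)
cv2.imwrite("pics/s2c.png",np.hstack([cv2.resize(a[200:300,310:410],(400,400),interpolation=3),cv2.resize(t[220:300,380:460],(400,400),interpolation=3)]))
```

```text
(no output)
```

View pics/s2c.png

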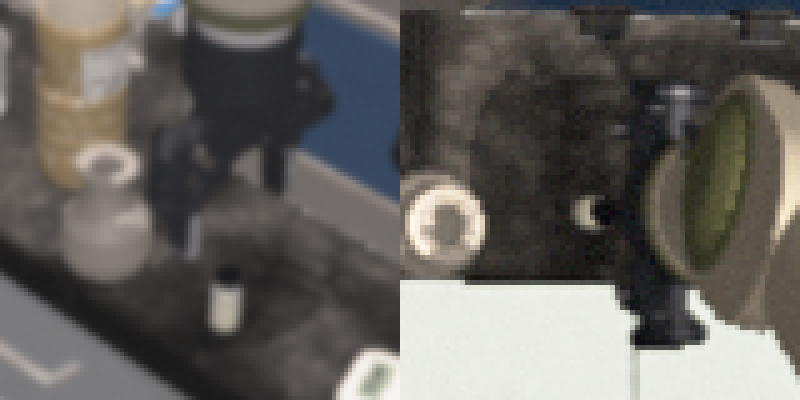

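The vial (600,212 in the crop) lies between the finger planes once parallax is allowed for. Descending and closing.

Emit:
{"op": "jog_arm", "data": {"motion": [{"dx": 16.5, "dy": 0, "dz": 0, "turn": 0}, {"dx": 16.5, "dy": 0, "dz": 0, "turn": 0}, {"dx": 16.5, "dy": 0, "dz": 0, "turn": 0}, {"dx": 16.5, "dy": 0, "dz": 0, "turn": 0}, {"dx": 0, "dy": 0, "dz": 0, "turn": 0}]}}

```text
t: 3.6
position: [0.3753, -0.3393, 0.0881]
ee_rot: [1.21, 1.208, -1.211]
contact_force: [0.2, 0.4, 0.6]
finger_gap: 0.0852
```

Emit:
{"op": "jog_arm", "data": {"motion": [{"dx": 0, "dy": 0, "dz": 0, "turn": 0}, {"dx": 0, "dy": 0, "dz": 0, "turn": 0}, {"dx": 0, "dy": 0, "dz": 0, "turn": 0}, {"dx": 0, "dy": 0, "dz": 0, "turn": 0}, {"dx": 0, "dy": 0, "dz": 0, "turn": 0}, {"dx": 0, "dy": 0, "dz": 0, "turn": 0}, {"dx": 0, "dy": 0, "dz": 0, "turn": 0}, {"dx": 0, "dy": 0, "dz": 0, "turn": 0}, {"dx": 0, "dy": 0, "dz": 0, "turn": 0}, {"dx": 0, "dy": 0, "dz": 0, "turn": 0}], "hand": 10, "grip_force": 20}}

```text
t: 4.6
position: [0.3752, -0.3394, 0.0884]
ee_rot: [1.209, 1.208, -1.21]
contact_force: [0.4, 0.7, 8.2]
finger_gap: 0.019
```

Emit:
{"op": "jog_arm", "data": {"motion": [{"dx": -5, "dy": 0, "dz": 0, "turn": 0}, {"dx": -10, "dy": 0, "dz": 0, "turn": 0}, {"dx": -20, "dy": 0, "dz": 0, "turn": 0}, {"dx": -30, "dy": 0, "dz": 0, "turn": 0}, {"dx": -30, "dy": 0, "dz": 0, "turn": 0}, {"dx": -30, "dy": 0, "dz": 0, "turn": 0}, {"dx": -30, "dy": 0, "dz": 0, "turn": 0}, {"dx": -30, "dy": 0, "dz": 0, "turn": 0}, {"dx": -30, "dy": 0, "dz": 0, "turn": 0}, {"dx": -30, "dy": 0, "dz": 0, "turn": 0}, {"dx": -20, "dy": 0, "dz": 0, "turn": 0}, {"dx": -10, "dy": 0, "dz": 0, "turn": 0}, {"dx": 0, "dy": 0, "dz": 0, "turn": 0}]}}

```text
t: 5.9
position: [0.375, -0.3391, 0.3642]
ee_rot: [1.209, 1.207, -1.209]
contact_force: [0.4, -0.1, -0.7]
finger_gap: 0.0192
```

Emit:
{"op": "jog_arm", "data": {"motion": [{"dx": 0, "dy": 3, "dz": -10, "turn": 0}, {"dx": 0, "dy": 6, "dz": -20, "turn": 0}, {"dx": 0, "dy": 9, "dz": -30, "turn": 0}, {"dx": 0, "dy": 9, "dz": -30, "turn": 0}, {"dx": 0, "dy": 9, "dz": -30, "turn": 0}, {"dx": 0, "dy": 9, "dz": -30, "turn": 0}, {"dx": 0, "dy": 9, "dz": -30, "turn": 0}, {"dx": 0, "dy": 9, "dz": -30, "turn": 0}, {"dx": 0, "dy": 2, "dz": -30, "turn": 0}, {"dx": 0, "dy": 0, "dz": -30, "turn": 0}, {"dx": 0, "dy": 0, "dz": -30, "turn": 0}, {"dx": 0, "dy": 0, "dz": -30, "turn": 0}, {"dx": 0, "dy": 0, "dz": -30, "turn": 0}, {"dx": 0, "dy": 0, "dz": -30, "turn": 0}, {"dx": 0, "dy": 0, "dz": -30, "turn": 0}, {"dx": 0, "dy": 0, "dz": -30, "turn": 0}, {"dx": 0, "dy": 0, "dz": -20, "turn": 0}, {"dx": 0, "dy": 0, "dz": -10, "turn": 0}, {"dx": 0, "dy": 0, "dz": 0, "turn": 0}]}}

```text
t: 7.8
position: [0.4396, 0.142, 0.362]
ee_rot: [1.207, 1.212, -1.209]
contact_force: [0.3, -0.2, -0.9]
finger_gap: 0.0187
```

Emit:
{"op": "jog_arm", "data": {"motion": [{"dx": 0, "dy": -4, "dz": -25, "turn": 0}, {"dx": 0, "dy": -4, "dz": -25, "turn": 0}, {"dx": 0, "dy": -4, "dz": -25, "turn": 0}, {"dx": 0, "dy": -4, "dz": -25, "turn": 0}, {"dx": 0, "dy": -4, "dz": -25, "turn": 0}, {"dx": 0, "dy": -4, "dz": -25, "turn": 0}, {"dx": 0, "dy": -4, "dz": -25, "turn": 0}, {"dx": 0, "dy": -4, "dz": -25, "turn": 0}, {"dx": 0, "dy": -4, "dz": -25, "turn": 0}, {"dx": 0, "dy": -3.3, "dz": -20, "turn": 0}, {"dx": 0, "dy": 0, "dz": -7, "turn": 0}, {"dx": 30, "dy": 0, "dz": 0, "turn": 0}, {"dx": 30, "dy": 0, "dz": 0, "turn": 0}, {"dx": 30, "dy": 0, "dz": 0, "turn": 0}, {"dx": 30, "dy": 0, "dz": 0, "turn": 0}, {"dx": 30, "dy": 0, "dz": 0, "turn": 0}, {"dx": 30, "dy": 0, "dz": 0, "turn": 0}, {"dx": 30, "dy": 0, "dz": 0, "turn": 0}, {"dx": 20, "dy": 0, "dz": 0, "turn": 0}, {"dx": 0, "dy": 0, "dz": 0, "turn": 0}]}}

```text
t: 9.8
position: [0.4009, 0.3903, 0.1304]
ee_rot: [1.205, 1.207, -1.215]
contact_force: [0.3, -0.2, 0.8]
finger_gap: 0.0192
```

Run:
```python
from h import *
from station import arm
o=arm.observe();print(o["position"],o["contact_force"],o["joints"])
a=eyes.capture("scene");t=eyes.capture("top")
cv2.imwrite("pics/s3c.png",np.hstack([cv2.resize(a[140:240,180:280],(400,400),interpolation=3),cv2.resize(t[200:280,150:230],(400,400),interpolation=3)]))
```

```text
[0.40093884 0.39033825 0.13035006] [ 0.29608229 -0.16687384  0.81515332] [-0.56219639  0.69542506 -0.46033328  2.08689229  0.63180937  0.50356323
 -1.49901571]
```

View pics/s3c.png

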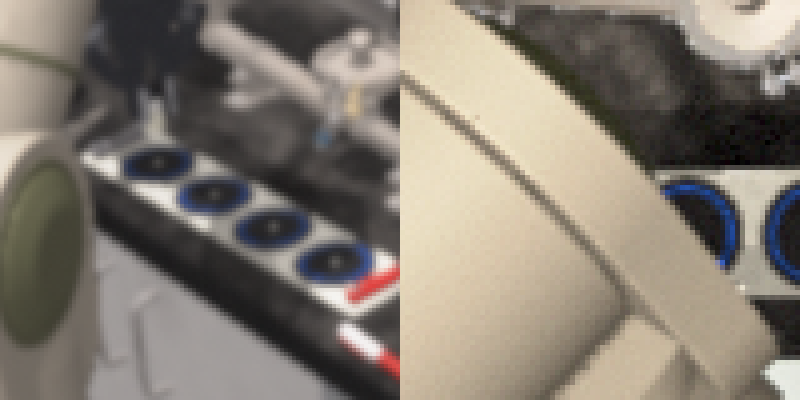

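Emit:
{"op": "jog_arm", "data": {"motion": [{"dx": 10, "dy": -0.6, "dz": -2, "turn": 0}, {"dx": 10, "dy": 0, "dz": 0, "turn": 0}, {"dx": 8, "dy": 0, "dz": 0, "turn": 0}, {"dx": 4, "dy": 0, "dz": 0, "turn": 0}, {"dx": 0, "dy": 0, "dz": 0, "turn": 0}, {"dx": 0, "dy": 0, "dz": 0, "turn": 0}]}}

```text
t: 10.5
position: [0.4003, 0.395, 0.1008]
ee_rot: [1.209, 1.209, -1.209]
contact_force: [-0.2, -0.4, -0.5]
finger_gap: 0.019
```

Emit:
{"op": "jog_arm", "data": {"motion": [{"dx": 1, "dy": 0, "dz": 0, "turn": 0}, {"dx": 1, "dy": 0, "dz": 0, "turn": 0}, {"dx": 0, "dy": 0, "dz": 0, "turn": 0}]}}

```text
t: 10.8
position: [0.4004, 0.3949, 0.0989]
ee_rot: [1.21, 1.209, -1.209]
contact_force: [1.2, -0.4, -0.2]
finger_gap: 0.0191
```

Emit:
{"op": "jog_arm", "data": {"motion": [{"dx": 1, "dy": 0, "dz": 2.5, "turn": 0}, {"dx": 1, "dy": 0, "dz": 0, "turn": 0}, {"dx": 1, "dy": 0, "dz": 0, "turn": 0}, {"dx": 0.5, "dy": 0, "dz": 0, "turn": 0}, {"dx": 0, "dy": 0, "dz": 0, "turn": 0}, {"dx": 0, "dy": 0, "dz": 0, "turn": 0}]}}

```text
t: 11.4
position: [0.4004, 0.3924, 0.0953]
ee_rot: [1.209, 1.209, -1.209]
contact_force: [-0.6, -1.3, 0.8]
finger_gap: 0.0194
```

Emit:
{"op": "jog_arm", "data": {"motion": [{"dx": 0.7, "dy": 0, "dz": 0, "turn": 0}, {"dx": 0.7, "dy": 0, "dz": 0, "turn": 0}, {"dx": 0, "dy": 0, "dz": 0, "turn": 0}, {"dx": 0, "dy": 0, "dz": 0, "turn": 0}]}}

```text
t: 11.8
position: [0.4005, 0.3925, 0.0944]
ee_rot: [1.21, 1.209, -1.209]
contact_force: [-0.8, -1.7, 6.9]
finger_gap: 0.0192
```

Emit:
{"op": "jog_arm", "data": {"motion": [{"dx": 0, "dy": 0, "dz": 0, "turn": 0}, {"dx": 0, "dy": 0, "dz": 0, "turn": 0}, {"dx": 0, "dy": 0, "dz": 0, "turn": 0}, {"dx": 0, "dy": 0, "dz": 0, "turn": 0}, {"dx": 0, "dy": 0, "dz": 0, "turn": 0}, {"dx": 0, "dy": 0, "dz": 0, "turn": 0}], "hand": 50}}

```text
t: 12.4
position: [0.4004, 0.3924, 0.0939]
ee_rot: [1.209, 1.209, -1.21]
contact_force: [0.4, 1.4, 1.5]
finger_gap: 0.0501
```

Emit:
{"op": "jog_arm", "data": {"motion": [{"dx": -10, "dy": 0, "dz": 0, "turn": 0}, {"dx": -20, "dy": 0, "dz": 0, "turn": 0}, {"dx": -30, "dy": 0, "dz": 0, "turn": 0}, {"dx": -40, "dy": 0, "dz": 0, "turn": 0}, {"dx": -40, "dy": 0, "dz": 0, "turn": 0}, {"dx": -40, "dy": 0, "dz": 0, "turn": 0}, {"dx": -20, "dy": 4, "dz": 30, "turn": 0}, {"dx": 0, "dy": 6, "dz": 40, "turn": 0}, {"dx": 0, "dy": 6, "dz": 40, "turn": 0}, {"dx": 0, "dy": 6, "dz": 40, "turn": 0}, {"dx": 0, "dy": 6, "dz": 40, "turn": 0}, {"dx": 0, "dy": 6, "dz": 40, "turn": 0}, {"dx": 0, "dy": 0, "dz": 40, "turn": 0}, {"dx": 0, "dy": 0, "dz": 40, "turn": 0}, {"dx": 0, "dy": 0, "dz": 40, "turn": 0}, {"dx": 0, "dy": 0, "dz": 40, "turn": 0}, {"dx": 0, "dy": 0, "dz": 20, "turn": 0}, {"dx": 0, "dy": 0, "dz": 0, "turn": 0}, {"dx": 0, "dy": 0, "dz": 0, "turn": 0}], "hand": 85}}

```text
t: 14.3
position: [0.4342, -0.0176, 0.2945]
ee_rot: [1.211, 1.208, -1.21]
contact_force: [1.1, -0.2, 0.9]
finger_gap: 0.0851
```

Run:
```python
from h import *
from station import arm
o=arm.observe();print(o["position"])
a=eyes.capture("scene");t=eyes.capture("top")
cv2.imwrite("pics/t4.png",t);cv2.imwrite("pics/s4.png",a)
cv2.imwrite("pics/s4c.png",np.hstack([cv2.resize(a[150:240,200:350],(600,360),interpolation=3)[:,:],cv2.resize(t[225:270,155:185],(200,300),interpolation=3)][:1]+[cv2.resize(t[225:270,160:185],(200,360),interpolation=3)]))
```

```text
[ 0.43415171 -0.01758012  0.29446921]
```

View pics/s4c.png

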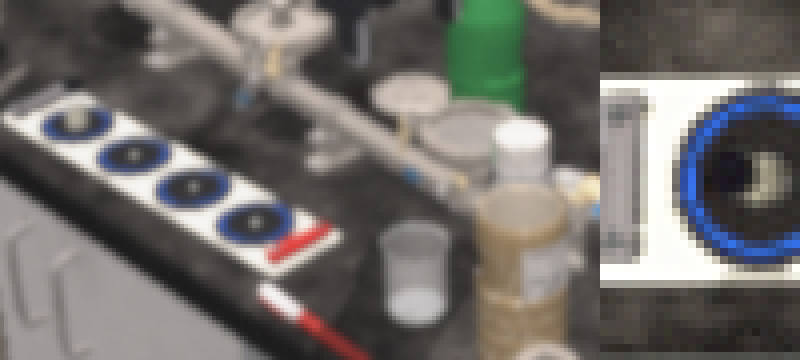

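Run:
```python
from h import *
print(plane("scene",303.2,209.3,.065),plane("scene",303.7,226.2,.004))
# top: beaker circle in initial image
t=cv2.imread("pics/top0.png");g=cv2.cvtColor(t,cv2.COLOR_BGR2GRAY)[225:260,302:338]
g=cv2.resize(g,None,fx=6,fy=6,interpolation=3)
c=cv2.HoughCircles(g,cv2.HOUGH_GRADIENT,1,100,param1=80,param2=15,minRadius=40,maxRadius=65);print(c)
u,v=302+(c[0,0,0]+.5)/6-.5,225+(c[0,0,1]+.5)/6-.5
for z in(.065,.004):print(z,plane("top",u,v,z))
# vial cap on mark4
t=cv2.imread("pics/t4.png").astype(int)[225:265,160:200]
m=(t.max(2)<25).astype(np.uint8);print(m[14:27,10:30])
```

```text
[ 0.42937061 -0.02807067  0.065     ] [ 0.4254832  -0.03251788  0.004     ]
[[[109.5  97.5  57.8]]]
0.065 [ 0.42773328 -0.03611714  0.065     ]
0.004 [ 0.43113939 -0.03713393  0.004     ]
[[0 0 0 0 0 0 0 0 0 0 0 0 0 0 0 0 0 0 0 0]
 [0 0 0 0 0 0 0 0 0 0 0 0 0 0 0 0 0 0 0 0]
 [0 0 0 0 0 0 0 0 0 0 0 0 0 0 0 0 0 0 0 0]
 [0 0 0 0 0 0 0 0 0 0 0 0 0 0 0 0 0 0 0 0]
 [0 0 0 0 0 0 0 0 0 0 0 0 0 0 0 0 0 0 0 0]
 [0 0 0 0 0 0 0 0 0 0 0 0 0 0 0 0 0 0 0 0]
 [0 0 0 0 0 0 0 0 0 0 0 0 0 0 0 0 0 0 0 0]
 [0 0 0 0 0 0 0 0 0 0 0 0 0 0 0 0 0 0 0 0]
 [0 0 0 0 0 0 0 0 0 0 0 0 0 0 0 0 0 0 0 0]
 [0 0 0 0 0 0 0 0 0 0 0 0 0 0 0 0 0 0 0 0]
 [0 0 0 0 0 0 0 0 0 0 0 0 0 0 0 0 0 0 0 0]
 [0 0 0 0 0 0 0 0 0 0 0 0 0 0 0 0 0 0 0 0]
 [0 0 0 0 0 0 0 0 0 0 0 0 0 0 0 0 0 0 0 0]]
```

Emit:
{"op": "jog_arm", "data": {"motion": [{"dx": 0, "dy": -6.5, "dz": 17, "turn": 0}, {"dx": 30, "dy": 0, "dz": 0, "turn": 0}, {"dx": 30, "dy": 0, "dz": 0, "turn": 0}, {"dx": 30, "dy": 0, "dz": 0, "turn": 0}, {"dx": 30, "dy": 0, "dz": 0, "turn": 0}, {"dx": 0, "dy": 0, "dz": 0, "turn": 0}, {"dx": 0, "dy": 0, "dz": 0, "turn": 0}]}}

```text
t: 15.1
position: [0.4278, -0.0334, 0.1742]
ee_rot: [1.207, 1.211, -1.208]
contact_force: [0.5, -0.3, 0.2]
finger_gap: 0.0849
```

Run:
```python
from h import *
from station import arm
print(arm.observe()["position"])
a=eyes.capture("scene");t=eyes.capture("top")
cv2.imwrite("pics/s5c.png",np.hstack([cv2.resize(a[150:250,270:370],(400,400),interpolation=3),cv2.resize(t[200:280,280:360],(400,400),interpolation=3)]))
def cap(z,u,v): print(plane("top",u,v,z))
cap(.051,176.1,246.1)
```

```text
[ 0.42783093 -0.03335864  0.17422468]
[0.40030351 0.3907805  0.051     ]
```

View pics/s5c.png

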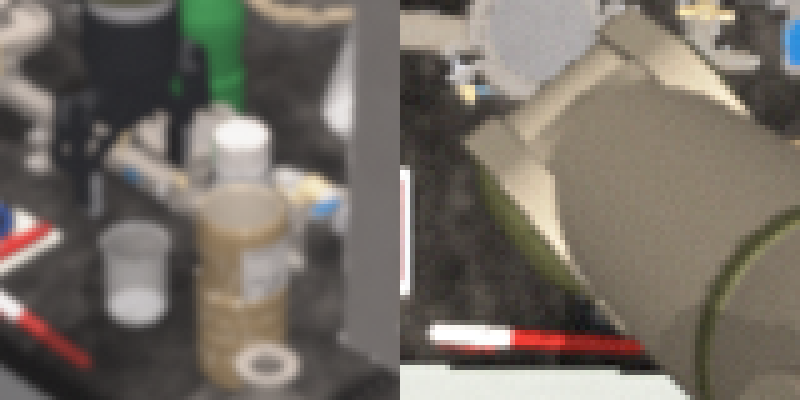

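Emit:
{"op": "jog_arm", "data": {"motion": [{"dx": 20, "dy": 0, "dz": 0, "turn": 0}, {"dx": 20, "dy": 0, "dz": 0, "turn": 0}, {"dx": 20, "dy": 0, "dz": 0, "turn": 0}, {"dx": 15, "dy": 0, "dz": 0, "turn": 0}, {"dx": 3, "dy": 0, "dz": 0, "turn": 0}, {"dx": 0, "dy": 0, "dz": 0, "turn": 0}, {"dx": 0, "dy": 0, "dz": 0, "turn": 0}]}}

```text
t: 15.9
position: [0.4284, -0.0347, 0.0969]
ee_rot: [1.211, 1.207, -1.208]
contact_force: [0.1, 0.2, 0.3]
finger_gap: 0.0846
```

Emit:
{"op": "jog_arm", "data": {"motion": [{"dx": 0, "dy": 0, "dz": 0, "turn": 0}, {"dx": 0, "dy": 0, "dz": 0, "turn": 0}, {"dx": 0, "dy": 0, "dz": 0, "turn": 0}, {"dx": 0, "dy": 0, "dz": 0, "turn": 0}, {"dx": 0, "dy": 0, "dz": 0, "turn": 0}, {"dx": 0, "dy": 0, "dz": 0, "turn": 0}, {"dx": 0, "dy": 0, "dz": 0, "turn": 0}, {"dx": 0, "dy": 0, "dz": 0, "turn": 0}], "hand": 40, "grip_force": 25}}

```text
t: 16.7
position: [0.4279, -0.0348, 0.0966]
ee_rot: [1.21, 1.208, -1.209]
contact_force: [0.1, -0.5, 8.8]
finger_gap: 0.0521
```

Emit:
{"op": "jog_arm", "data": {"motion": [{"dx": -5, "dy": 0, "dz": 0, "turn": 0}, {"dx": -15, "dy": 0, "dz": 0, "turn": 0}, {"dx": -25, "dy": 0, "dz": 0, "turn": 0}, {"dx": -25, "dy": 0, "dz": 0, "turn": 0}, {"dx": -25, "dy": 0, "dz": 0, "turn": 0}, {"dx": -25, "dy": 0, "dz": 0, "turn": 0}, {"dx": 0, "dy": 0, "dz": 0, "turn": 0}, {"dx": 0, "dy": 0, "dz": 0, "turn": 0}]}}

```text
t: 17.5
position: [0.4277, -0.0352, 0.2162]
ee_rot: [1.211, 1.207, -1.21]
contact_force: [-0.2, -0.7, -1.9]
finger_gap: 0.0514
```

Run:
```python
from h import *
a=eyes.capture("scene")
cv2.imwrite("pics/s6c.png",cv2.resize(a[110:230,260:380],(600,600),interpolation=3))
```

```text
(no output)
```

View pics/s6c.png

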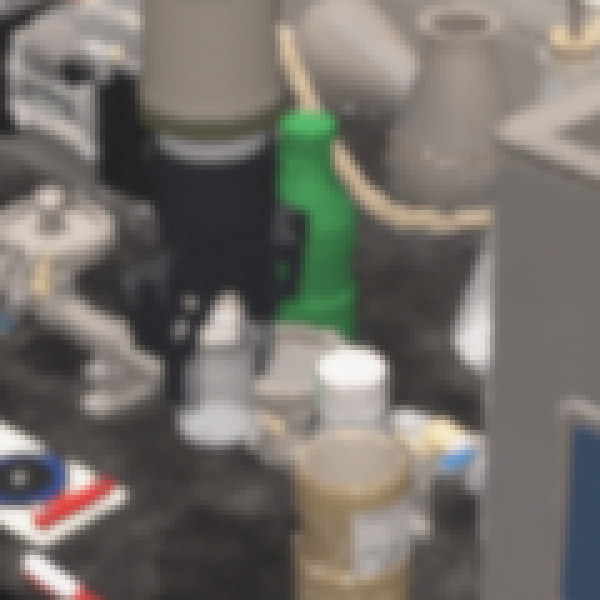

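Emit:
{"op": "jog_arm", "data": {"motion": [{"dx": 0, "dy": 2, "dz": -10, "turn": 0}, {"dx": 0, "dy": 2, "dz": -20, "turn": 0}, {"dx": 0, "dy": 0, "dz": -30, "turn": 0}, {"dx": 0, "dy": 0, "dz": -30, "turn": 0}, {"dx": 0, "dy": 0, "dz": -30, "turn": 0}, {"dx": 0, "dy": 0, "dz": -30, "turn": 0}, {"dx": 0, "dy": -4, "dz": -30, "turn": 0}, {"dx": 0, "dy": -4, "dz": -30, "turn": 0}, {"dx": 0, "dy": -4, "dz": -30, "turn": 0}, {"dx": 0, "dy": -4, "dz": -30, "turn": 0}, {"dx": 0, "dy": -4, "dz": -30, "turn": 0}, {"dx": 0, "dy": -4, "dz": -30, "turn": 0}, {"dx": 0, "dy": -4, "dz": -16, "turn": 0}, {"dx": 15, "dy": 0, "dz": 0, "turn": 0}, {"dx": 25, "dy": 0, "dz": 0, "turn": 0}, {"dx": 25, "dy": 0, "dz": 0, "turn": 0}, {"dx": 20, "dy": 0, "dz": 0, "turn": 0}, {"dx": 10, "dy": 0, "dz": 0, "turn": 0}, {"dx": 0, "dy": 0, "dz": 0, "turn": 0}, {"dx": 0, "dy": 0, "dz": 0, "turn": 0}]}}

```text
t: 19.55
position: [0.4035, 0.3119, 0.121]
ee_rot: [1.208, 1.21, -1.209]
contact_force: [0.1, 0.3, -0.4]
finger_gap: 0.0521
```

Emit:
{"op": "jog_arm", "data": {"motion": [{"dx": 8, "dy": 0, "dz": 0, "turn": 0}, {"dx": 6, "dy": 0, "dz": 0, "turn": 0}, {"dx": 2, "dy": 0, "dz": 0, "turn": 0}, {"dx": 1, "dy": 0, "dz": 0, "turn": 0}, {"dx": 0.5, "dy": 0, "dz": 0, "turn": 0}, {"dx": 0, "dy": 0, "dz": 0, "turn": 0}, {"dx": 0, "dy": 0, "dz": 0, "turn": 0}]}}

```text
t: 20.25
position: [0.4039, 0.3114, 0.1036]
ee_rot: [1.21, 1.209, -1.209]
contact_force: [-0.1, -0.3, -0.5]
finger_gap: 0.0518
```

Emit:
{"op": "jog_arm", "data": {"motion": [{"dx": 0.6, "dy": 0, "dz": 0, "turn": 0}, {"dx": 0.6, "dy": 0, "dz": 0, "turn": 0}, {"dx": 0, "dy": 0, "dz": 0, "turn": 0}, {"dx": 0, "dy": 0, "dz": 0, "turn": 0}]}}

```text
t: 20.65
position: [0.4039, 0.3115, 0.1027]
ee_rot: [1.21, 1.209, -1.209]
contact_force: [-1.3, -0.4, 5.6]
finger_gap: 0.0523
```

Emit:
{"op": "jog_arm", "data": {"motion": [{"dx": 0, "dy": 0, "dz": 0, "turn": 0}, {"dx": 0, "dy": 0, "dz": 0, "turn": 0}, {"dx": 0, "dy": 0, "dz": 0, "turn": 0}, {"dx": 0, "dy": 0, "dz": 0, "turn": 0}, {"dx": 0, "dy": 0, "dz": 0, "turn": 0}, {"dx": 0, "dy": 0, "dz": 0, "turn": 0}], "hand": 80}}

```text
t: 21.25
position: [0.4039, 0.3114, 0.1022]
ee_rot: [1.209, 1.209, -1.21]
contact_force: [0.1, 0.8, 0.2]
finger_gap: 0.0798
```

Emit:
{"op": "jog_arm", "data": {"motion": [{"dx": -10, "dy": 0, "dz": 0, "turn": 0}, {"dx": -20, "dy": 0, "dz": 0, "turn": 0}, {"dx": -30, "dy": 0, "dz": 0, "turn": 0}, {"dx": -40, "dy": 0, "dz": 0, "turn": 0}, {"dx": -40, "dy": 0, "dz": 0, "turn": 0}, {"dx": -40, "dy": 0, "dz": 0, "turn": 0}, {"dx": -30, "dy": 6, "dz": 30, "turn": 0}, {"dx": 0, "dy": 8, "dz": 40, "turn": 0}, {"dx": 0, "dy": 8, "dz": 40, "turn": 0}, {"dx": 0, "dy": 8, "dz": 40, "turn": 0}, {"dx": 0, "dy": 8, "dz": 40, "turn": 0}, {"dx": 0, "dy": 0, "dz": 40, "turn": 0}, {"dx": 0, "dy": 0, "dz": 40, "turn": 0}, {"dx": 0, "dy": 0, "dz": 40, "turn": 0}, {"dx": 0, "dy": 0, "dz": 40, "turn": 0}, {"dx": 0, "dy": 0, "dz": 40, "turn": 0}, {"dx": 0, "dy": 0, "dz": 0, "turn": 0}], "hand": 85}}

```text
t: 22.95
position: [0.4408, -0.0836, 0.3124]
ee_rot: [1.213, 1.205, -1.217]
contact_force: [-0.3, 0.4, -0.8]
finger_gap: 0.085
```

Run:
```python
from h import *
from station import arm
print(arm.observe()["position"])
a=eyes.capture("scene");t=eyes.capture("top");cv2.imwrite("pics/t7.png",t)
cv2.imwrite("pics/s7c.png",np.vstack([cv2.resize(a[160:225,200:300],(600,390),interpolation=3),cv2.resize(t[228:263,160:260],(600,210),interpolation=3)]))
```

```text
[ 0.44079229 -0.08357712  0.31241735]
```

View pics/s7c.png

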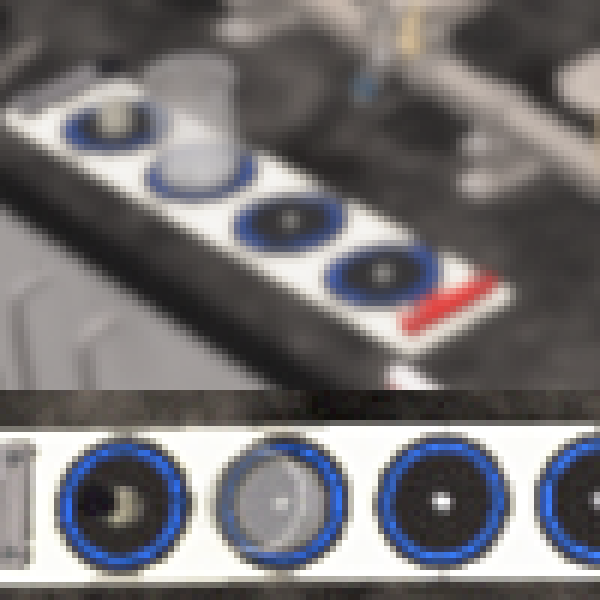

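Emit:
{"op": "jog_arm", "data": {"motion": [{"dx": 0, "dy": -12.8, "dz": 25.2, "turn": 0}, {"dx": 0, "dy": -12.8, "dz": 25.2, "turn": 0}, {"dx": 0, "dy": -12.8, "dz": 25.2, "turn": 0}, {"dx": 0, "dy": -12.8, "dz": 25.2, "turn": 0}, {"dx": 0, "dy": -12.8, "dz": 25.2, "turn": 0}, {"dx": 0, "dy": -12.8, "dz": 25.2, "turn": 0}, {"dx": 30, "dy": 0, "dz": 0, "turn": 0}, {"dx": 40, "dy": 0, "dz": 0, "turn": 0}, {"dx": 40, "dy": 0, "dz": 0, "turn": 0}, {"dx": 0, "dy": 0, "dz": 0, "turn": 0}, {"dx": 0, "dy": 0, "dz": 0, "turn": 0}, {"dx": 0, "dy": 0, "dz": 0, "turn": 0}]}}

```text
t: 24.25
position: [0.3659, -0.2294, 0.2039]
ee_rot: [1.209, 1.207, -1.208]
contact_force: [0.1, 0.2, -0.3]
finger_gap: 0.0849
```

Run:
```python
from h import *
from station import arm
print(arm.observe()["position"])
print(plane("top",203.2,245.7,.071),plane("top",207,246,.008))
# flask flange: initial images
t=cv2.cvtColor(cv2.imread("pics/top0.png"),cv2.COLOR_BGR2GRAY)[248:278,372:402]
g=cv2.resize(t,None,fx=6,fy=6,interpolation=3)
for p in (20,12):
  c=cv2.HoughCircles(g,cv2.HOUGH_GRADIENT,1,200,param1=80,param2=p,minRadius=38,maxRadius=55);print(c)
  if c is not None: print(plane("top",372+(c[0,0,0]+.5)/6-.5,248+(c[0,0,1]+.5)/6-.5,.086))
```

```text
[ 0.36589327 -0.22940482  0.20394766]
[0.40311802 0.3052839  0.071     ] [0.40483623 0.30968793 0.008     ]
[[[98.5 98.5 45.5]]]
[ 0.3655614  -0.23442653  0.086     ]
[[[98.5 98.5 45.5]]]
[ 0.3655614  -0.23442653  0.086     ]
```

Run:
```python
from h import *
a=eyes.capture("scene");t=eyes.capture("top");cv2.imwrite("pics/t8.png",t)
def ring(img,n,u0,v0,k,x,y,z,r,col):
    c=eyes.calibration(n);th=np.linspace(0,2*np.pi,60)
    P=np.c_[x+r*np.cos(th),y+r*np.sin(th),0*th+z]
    q,_=cv2.projectPoints(P,cv2.Rodrigues(np.array(c["R"]))[0],np.array(c["t"]),np.array(c["mtx"]),None)
    q=((q[:,0]-[u0,v0]+.5)*k-.5)
    cv2.polylines(img,[q.round().astype(int)],True,col,1)
u=cv2.resize(t[228:263,165:225],None,fx=10,fy=10,interpolation=3)
v=cv2.resize(a[160:200,200:260],None,fx=10,fy=10,interpolation=3)
v2=v[:250]
for im,n,u0,v0 in((u,"top",165,228),(v,"scene",200,160)):
    ring(im,n,u0,v0,10,.4036,.3115,.071,.0265,(0,0,255));ring(im,n,u0,v0,10,.4036,.3115,.006,.036,(0,255,255))
    ring(im,n,u0,v0,10,.4003,.3936,.051,.009,(0,0,255))
cv2.imwrite("pics/o8.png",np.vstack([u[50:300],v[:340]]))
```

```text
(no output)
```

View pics/o8.png

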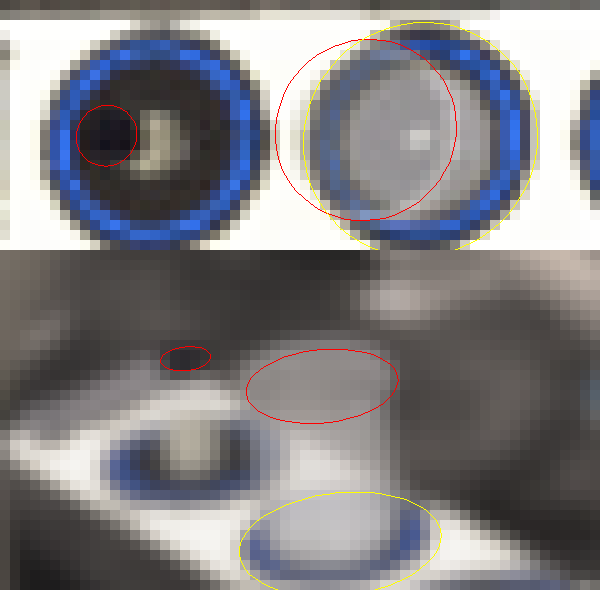

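The vial and beaker rims match the projected targets to within a few mm. Now the flask.

Emit:
{"op": "jog_arm", "data": {"motion": [{"dx": 20, "dy": -1, "dz": 5, "turn": 0}, {"dx": 20, "dy": 0, "dz": 0, "turn": 0}, {"dx": 20, "dy": 0, "dz": 0, "turn": 0}, {"dx": 10, "dy": 0, "dz": 0, "turn": 0}, {"dx": 2, "dy": 0, "dz": 0, "turn": 0}, {"dx": 0, "dy": 0, "dz": 0, "turn": 0}, {"dx": 0, "dy": 0, "dz": 0, "turn": 0}]}}

```text
t: 25.05
position: [0.3643, -0.2351, 0.1312]
ee_rot: [1.21, 1.207, -1.209]
contact_force: [-0.2, -0.3, 0.3]
finger_gap: 0.0849
```

Emit:
{"op": "jog_arm", "data": {"motion": [{"dx": 0, "dy": 0, "dz": 0, "turn": 0}, {"dx": 0, "dy": 0, "dz": 0, "turn": 0}, {"dx": 0, "dy": 0, "dz": 0, "turn": 0}, {"dx": 0, "dy": 0, "dz": 0, "turn": 0}, {"dx": 0, "dy": 0, "dz": 0, "turn": 0}, {"dx": 0, "dy": 0, "dz": 0, "turn": 0}, {"dx": 0, "dy": 0, "dz": 0, "turn": 0}, {"dx": 0, "dy": 0, "dz": 0, "turn": 0}], "hand": 30, "grip_force": 40}}

```text
t: 25.85
position: [0.3641, -0.235, 0.1308]
ee_rot: [1.209, 1.208, -1.209]
contact_force: [-0.5, -0.2, 8.9]
finger_gap: 0.0412
```

Emit:
{"op": "jog_arm", "data": {"motion": [{"dx": -3, "dy": 0, "dz": 0, "turn": 0}, {"dx": -10, "dy": 0, "dz": 0, "turn": 0}, {"dx": -15, "dy": 0, "dz": 0, "turn": 0}, {"dx": 0, "dy": 0, "dz": 0, "turn": 0}, {"dx": 0, "dy": 0, "dz": 0, "turn": 0}]}}

```text
t: 26.35
position: [0.3638, -0.2351, 0.1582]
ee_rot: [1.21, 1.208, -1.21]
contact_force: [-1.2, 0.1, -2.2]
finger_gap: 0.0415
```

Run:
```python
from h import *
a=eyes.capture("scene")
cv2.imwrite("pics/s9c.png",cv2.resize(a[170:290,290:410],(600,600),interpolation=3))
```

```text
(no output)
```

View pics/s9c.png

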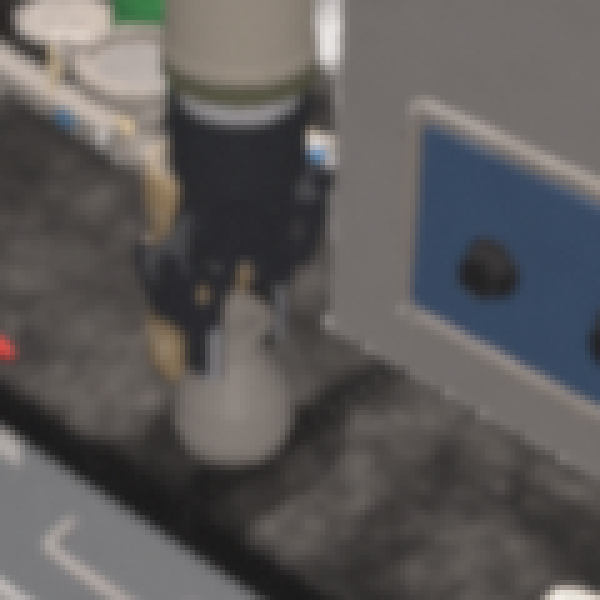

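Emit:
{"op": "jog_arm", "data": {"motion": [{"dx": -15, "dy": 0, "dz": 0, "turn": 0}, {"dx": -25, "dy": 0, "dz": 0, "turn": 0}, {"dx": -30, "dy": 0, "dz": 0, "turn": 0}, {"dx": -30, "dy": 0, "dz": 0, "turn": 0}, {"dx": -30, "dy": 0, "dz": 0, "turn": 0}, {"dx": -30, "dy": 0, "dz": 0, "turn": 0}, {"dx": -30, "dy": 0, "dz": 0, "turn": 0}, {"dx": -15, "dy": 0, "dz": 0, "turn": 0}, {"dx": -5, "dy": 0, "dz": 0, "turn": 0}, {"dx": 0, "dy": 0, "dz": 0, "turn": 0}]}}

```text
t: 27.4
position: [0.3637, -0.235, 0.3679]
ee_rot: [1.209, 1.209, -1.21]
contact_force: [-1.3, -0.8, -3.1]
finger_gap: 0.0414
```

Emit:
{"op": "jog_arm", "data": {"motion": [{"dx": 0, "dy": 6, "dz": -10, "turn": 0}, {"dx": 0, "dy": 12, "dz": -20, "turn": 0}, {"dx": 0, "dy": 18, "dz": -30, "turn": 0}, {"dx": 0, "dy": 18, "dz": -30, "turn": 0}, {"dx": 0, "dy": 18, "dz": -30, "turn": 0}, {"dx": 0, "dy": 4, "dz": -30, "turn": 0}, {"dx": 0, "dy": 0, "dz": -30, "turn": 0}, {"dx": 0, "dy": 0, "dz": -30, "turn": 0}, {"dx": 0, "dy": 0, "dz": -30, "turn": 0}, {"dx": 0, "dy": 0, "dz": -30, "turn": 0}, {"dx": 0, "dy": 0, "dz": -30, "turn": 0}, {"dx": 0, "dy": 0, "dz": -30, "turn": 0}, {"dx": 0, "dy": -6, "dz": -30, "turn": 0}, {"dx": 0, "dy": -7, "dz": -30, "turn": 0}, {"dx": 0, "dy": -7, "dz": -30, "turn": 0}, {"dx": 0, "dy": -7, "dz": -20, "turn": 0}, {"dx": 0, "dy": -6, "dz": -15, "turn": 0}, {"dx": 0, "dy": 0, "dz": -9, "turn": 0}, {"dx": 0, "dy": 0, "dz": 0, "turn": 0}, {"dx": 0, "dy": 0, "dz": 0, "turn": 0}]}}

```text
t: 29.4
position: [0.4071, 0.2288, 0.3676]
ee_rot: [1.208, 1.209, -1.211]
contact_force: [0.7, -0.3, -1.5]
finger_gap: 0.041
```

Emit:
{"op": "jog_arm", "data": {"motion": [{"dx": 15, "dy": 0, "dz": -0.7, "turn": 0}, {"dx": 30, "dy": 0, "dz": 0, "turn": 0}, {"dx": 30, "dy": 0, "dz": 0, "turn": 0}, {"dx": 30, "dy": 0, "dz": 0, "turn": 0}, {"dx": 30, "dy": 0, "dz": 0, "turn": 0}, {"dx": 30, "dy": 0, "dz": 0, "turn": 0}, {"dx": 25, "dy": 0, "dz": 0, "turn": 0}, {"dx": 15, "dy": 0, "dz": 0, "turn": 0}, {"dx": 10, "dy": 0, "dz": 0, "turn": 0}, {"dx": 5, "dy": 0, "dz": 0, "turn": 0}, {"dx": 0, "dy": 0, "dz": 0, "turn": 0}, {"dx": 0, "dy": 0, "dz": 0, "turn": 0}]}}

```text
t: 30.6
position: [0.4073, 0.2298, 0.1487]
ee_rot: [1.21, 1.209, -1.209]
contact_force: [0.6, 0.1, -1.5]
finger_gap: 0.0412
```

Emit:
{"op": "jog_arm", "data": {"motion": [{"dx": 5, "dy": 0, "dz": 0, "turn": 0}, {"dx": 3, "dy": 0, "dz": 0, "turn": 0}, {"dx": 1, "dy": 0, "dz": 0, "turn": 0}, {"dx": 0.5, "dy": 0, "dz": 0, "turn": 0}, {"dx": 0, "dy": 0, "dz": 0, "turn": 0}, {"dx": 0, "dy": 0, "dz": 0, "turn": 0}]}}

```text
t: 31.2
position: [0.4071, 0.2299, 0.1388]
ee_rot: [1.209, 1.209, -1.209]
contact_force: [-0.0, 0.5, -2.1]
finger_gap: 0.0416
```

Emit:
{"op": "jog_arm", "data": {"motion": [{"dx": 0.8, "dy": 0, "dz": 0, "turn": 0}, {"dx": 0.7, "dy": 0, "dz": 0, "turn": 0}, {"dx": 0.5, "dy": 0, "dz": 0, "turn": 0}, {"dx": 0, "dy": 0, "dz": 0, "turn": 0}, {"dx": 0, "dy": 0, "dz": 0, "turn": 0}]}}

```text
t: 31.7
position: [0.4071, 0.23, 0.1369]
ee_rot: [1.21, 1.209, -1.209]
contact_force: [-0.3, -0.5, 3.7]
finger_gap: 0.0413
```

Emit:
{"op": "jog_arm", "data": {"motion": [{"dx": 0, "dy": 0, "dz": 0, "turn": 0}, {"dx": 0, "dy": 0, "dz": 0, "turn": 0}, {"dx": 0, "dy": 0, "dz": 0, "turn": 0}, {"dx": 0, "dy": 0, "dz": 0, "turn": 0}, {"dx": 0, "dy": 0, "dz": 0, "turn": 0}, {"dx": 0, "dy": 0, "dz": 0, "turn": 0}], "hand": 75}}

```text
t: 32.3
position: [0.407, 0.2298, 0.1367]
ee_rot: [1.209, 1.209, -1.21]
contact_force: [0.1, -0.4, -0.4]
finger_gap: 0.0749
```

Emit:
{"op": "jog_arm", "data": {"motion": [{"dx": -10, "dy": 0, "dz": 0, "turn": 0}, {"dx": -20, "dy": 0, "dz": 0, "turn": 0}, {"dx": -35, "dy": 0, "dz": 0, "turn": 0}, {"dx": -40, "dy": 0, "dz": 0, "turn": 0}, {"dx": -40, "dy": 0, "dz": 0, "turn": 0}, {"dx": -40, "dy": 0, "dz": 0, "turn": 0}, {"dx": -20, "dy": 8, "dz": 40, "turn": 0}, {"dx": 0, "dy": 8, "dz": 40, "turn": 0}, {"dx": 0, "dy": 8, "dz": 40, "turn": 0}, {"dx": 0, "dy": 8, "dz": 40, "turn": 0}, {"dx": 0, "dy": 0, "dz": 40, "turn": 0}, {"dx": 0, "dy": 0, "dz": 40, "turn": 0}, {"dx": 0, "dy": 0, "dz": 40, "turn": 0}, {"dx": 0, "dy": 0, "dz": 0, "turn": -1}, {"dx": 0, "dy": 0, "dz": 0, "turn": -1}, {"dx": 0, "dy": 0, "dz": 0, "turn": -1}, {"dx": 0, "dy": 0, "dz": 0, "turn": -1}, {"dx": 0, "dy": 0, "dz": 0, "turn": -1}, {"dx": 0, "dy": 0, "dz": 0, "turn": 0}, {"dx": 0, "dy": 0, "dz": 0, "turn": 0}], "hand": 80}}

```text
t: 34.3
position: [0.4388, -0.0503, 0.3416]
ee_rot: [0.685, 1.46, -0.685]
contact_force: [-0.6, -0.5, -0.0]
finger_gap: 0.0796
```

Run:
```python
from h import *
from station import arm
from scipy.spatial.transform import Rotation as R
o=arm.observe();p=o["position"];M=R.from_rotvec(o["ee_rot"]).as_matrix()
print(p,M.round(3));print((M.T@(np.array([.431,-.144,p[2]])-p)*1000).round(1))
a=eyes.capture("scene");t=eyes.capture("top");cv2.imwrite("pics/t10.png",t)
cv2.imwrite("pics/s10c.png",np.vstack([cv2.resize(a[150:225,200:300],(600,400),interpolation=3),cv2.resize(t[228:263,165:265],(600,200),interpolation=3)]))
```

```text
[ 0.43879506 -0.05028764  0.34164833] [[-0.     0.769  0.639]
 [ 0.     0.639 -0.769]
 [-1.    -0.    -0.   ]]
[ -0.  -65.9  67.1]
```

View pics/s10c.png

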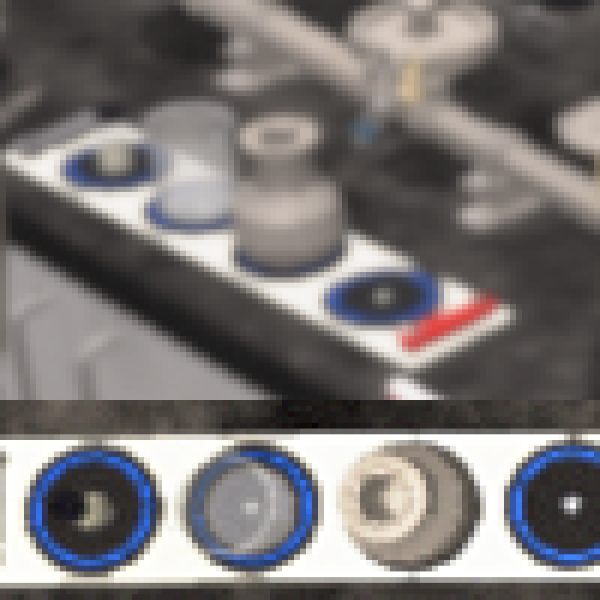

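The flask stands centred on mark 2. Now the bottle.

Emit:
{"op": "jog_arm", "data": {"motion": [{"dx": 0, "dy": -22, "dz": 22.4, "turn": 0}, {"dx": 0, "dy": -22, "dz": 22.4, "turn": 0}, {"dx": 0, "dy": -22, "dz": 22.4, "turn": 0}, {"dx": 0, "dy": 0, "dz": 0, "turn": 0}, {"dx": 20, "dy": 0, "dz": 0, "turn": 0}, {"dx": 0, "dy": 0, "dz": 0, "turn": 0}, {"dx": 0, "dy": 0, "dz": 0, "turn": 0}], "hand": 80}}

```text
t: 35.1
position: [0.4316, -0.1433, 0.322]
ee_rot: [0.681, 1.462, -0.681]
contact_force: [-0.0, -0.1, -0.2]
finger_gap: 0.0795
```

Run:
```python
from h import *
a=eyes.capture("scene")
cv2.imwrite("pics/s11c.png",cv2.resize(a[90:250,270:430],(600,600),interpolation=3))
```

```text
(no output)
```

View pics/s11c.png

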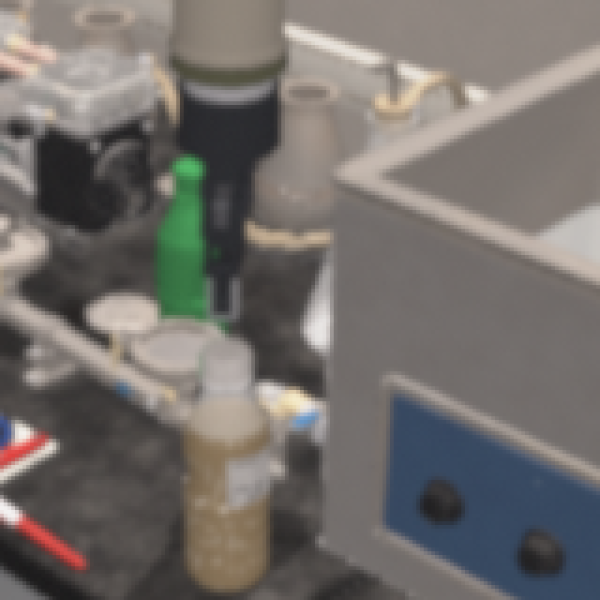

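Emit:
{"op": "jog_arm", "data": {"motion": [{"dx": 15, "dy": 0, "dz": 0, "turn": 0}, {"dx": 20, "dy": 0, "dz": 0, "turn": 0}, {"dx": 20, "dy": 0, "dz": 0, "turn": 0}, {"dx": 10, "dy": 0, "dz": 0, "turn": 0}, {"dx": 3, "dy": 0, "dz": 0, "turn": 0}, {"dx": 0, "dy": 0, "dz": 0, "turn": 0}, {"dx": 0, "dy": 0, "dz": 0, "turn": 0}]}}

```text
t: 35.85
position: [0.432, -0.1439, 0.2545]
ee_rot: [0.682, 1.46, -0.681]
contact_force: [-0.6, 0.4, 0.3]
finger_gap: 0.0798
```

Emit:
{"op": "jog_arm", "data": {"motion": [{"dx": 0, "dy": 0, "dz": 0, "turn": 0}, {"dx": 0, "dy": 0, "dz": 0, "turn": 0}, {"dx": 0, "dy": 0, "dz": 0, "turn": 0}, {"dx": 0, "dy": 0, "dz": 0, "turn": 0}, {"dx": 0, "dy": 0, "dz": 0, "turn": 0}, {"dx": 0, "dy": 0, "dz": 0, "turn": 0}, {"dx": 0, "dy": 0, "dz": 0, "turn": 0}, {"dx": 0, "dy": 0, "dz": 0, "turn": 0}], "hand": 25, "grip_force": 80}}

```text
t: 36.65
position: [0.4321, -0.144, 0.2544]
ee_rot: [0.682, 1.46, -0.682]
contact_force: [-0.5, 0.8, 7.5]
finger_gap: 0.0356
```

Emit:
{"op": "jog_arm", "data": {"motion": [{"dx": -3, "dy": 0, "dz": 0, "turn": 0}, {"dx": -8, "dy": 0, "dz": 0, "turn": 0}, {"dx": -10, "dy": 0, "dz": 0, "turn": 0}, {"dx": -10, "dy": 0, "dz": 0, "turn": 0}, {"dx": 0, "dy": 0, "dz": 0, "turn": 0}, {"dx": 0, "dy": 0, "dz": 0, "turn": 0}]}}

```text
t: 37.25
position: [0.4315, -0.1443, 0.2851]
ee_rot: [0.682, 1.46, -0.682]
contact_force: [1.3, -0.3, -3.7]
finger_gap: 0.0355
```

Run:
```python
from h import *
a=eyes.capture("scene")
cv2.imwrite("pics/s12c.png",cv2.resize(a[90:250,270:430],(600,600),interpolation=3))
```

```text
(no output)
```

View pics/s12c.png

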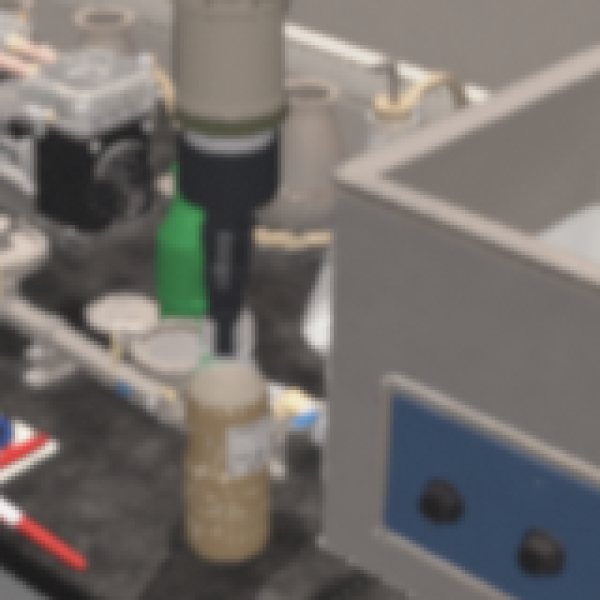

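Emit:
{"op": "jog_arm", "data": {"motion": [{"dx": -8, "dy": 3.8, "dz": 3.2, "turn": 0}, {"dx": -7, "dy": 3.8, "dz": 3.2, "turn": 0}, {"dx": 0, "dy": 6, "dz": -7.2, "turn": 0}, {"dx": 0, "dy": 13.1, "dz": -15.8, "turn": 0}, {"dx": 0, "dy": 13.1, "dz": -15.8, "turn": 0}, {"dx": 0, "dy": 13.1, "dz": -15.8, "turn": 0}, {"dx": 0, "dy": 13.1, "dz": -15.8, "turn": 0}, {"dx": 0, "dy": 13.1, "dz": -15.8, "turn": 0}, {"dx": 0, "dy": 13.1, "dz": -15.8, "turn": 0}, {"dx": 0, "dy": 13.1, "dz": -15.8, "turn": 0}, {"dx": 0, "dy": 13.1, "dz": -15.8, "turn": 0}, {"dx": 0, "dy": 13.1, "dz": -15.8, "turn": 0}, {"dx": 0, "dy": 13.1, "dz": -15.8, "turn": 0}, {"dx": 0, "dy": 13.1, "dz": -15.8, "turn": 0}, {"dx": 0, "dy": 7, "dz": -8.5, "turn": 0}, {"dx": 0, "dy": 0, "dz": 0, "turn": 0}, {"dx": 0, "dy": 0, "dz": 0, "turn": 0}]}}

```text
t: 39.0
position: [0.4399, 0.1017, 0.2996]
ee_rot: [0.681, 1.462, -0.682]
contact_force: [-0.3, 0.3, -5.7]
finger_gap: 0.0357
```

Emit:
{"op": "jog_arm", "data": {"motion": [{"dx": 0, "dy": 0.7, "dz": -7, "turn": 0}, {"dx": 0, "dy": 1.3, "dz": -13, "turn": 0}, {"dx": 0, "dy": 1.3, "dz": -13, "turn": 0}, {"dx": 0, "dy": 1, "dz": -13, "turn": 0}, {"dx": 0, "dy": 0.7, "dz": -7, "turn": 0}, {"dx": 0, "dy": 0, "dz": 0, "turn": 0}, {"dx": 0, "dy": 0, "dz": 0, "turn": 0}, {"dx": 0, "dy": 0, "dz": 0, "turn": 0}, {"dx": 0, "dy": 0, "dz": 0, "turn": 0}]}}

```text
t: 39.9
position: [0.4101, 0.1455, 0.2997]
ee_rot: [0.682, 1.461, -0.682]
contact_force: [-0.5, -0.6, -4.8]
finger_gap: 0.0359
```

Emit:
{"op": "jog_arm", "data": {"motion": [{"dx": 5, "dy": 1.3, "dz": -1.8, "turn": 0}, {"dx": 10, "dy": 0, "dz": 0, "turn": 0}, {"dx": 10, "dy": 0, "dz": 0, "turn": 0}, {"dx": 6, "dy": 0, "dz": 0, "turn": 0}, {"dx": 3, "dy": 0, "dz": 0, "turn": 0}, {"dx": 2, "dy": 0, "dz": 0, "turn": 0}, {"dx": 1, "dy": 0, "dz": 0, "turn": 0}, {"dx": 0, "dy": 0, "dz": 0, "turn": 0}, {"dx": 0, "dy": 0, "dz": 0, "turn": 0}]}}

```text
t: 40.8
position: [0.4098, 0.1482, 0.2629]
ee_rot: [0.682, 1.461, -0.681]
contact_force: [0.4, -0.5, -4.9]
finger_gap: 0.0358
```

Emit:
{"op": "jog_arm", "data": {"motion": [{"dx": 0.6, "dy": 0, "dz": 0, "turn": 0}, {"dx": 0.6, "dy": 0, "dz": 0, "turn": 0}, {"dx": 0.4, "dy": 0, "dz": 0, "turn": 0}, {"dx": 0, "dy": 0, "dz": 0, "turn": 0}, {"dx": 0, "dy": 0, "dz": 0, "turn": 0}]}}

```text
t: 41.3
position: [0.4097, 0.1481, 0.2612]
ee_rot: [0.682, 1.461, -0.682]
contact_force: [-0.4, -0.6, -4.8]
finger_gap: 0.0355
```

Emit:
{"op": "jog_arm", "data": {"motion": [{"dx": 0.5, "dy": 0, "dz": 0, "turn": 0}, {"dx": 0.5, "dy": 0, "dz": 0, "turn": 0}, {"dx": 0.3, "dy": 0, "dz": 0, "turn": 0}, {"dx": 0, "dy": 0, "dz": 0, "turn": 0}, {"dx": 0, "dy": 0, "dz": 0, "turn": 0}]}}

```text
t: 41.8
position: [0.41, 0.1485, 0.2605]
ee_rot: [0.682, 1.46, -0.681]
contact_force: [0.0, -0.4, 6.8]
finger_gap: 0.0354
```

In contact. I'll release, then rise straight up and back away.

Emit:
{"op": "jog_arm", "data": {"motion": [{"dx": 0, "dy": 0, "dz": 0, "turn": 0}, {"dx": 0, "dy": 0, "dz": 0, "turn": 0}, {"dx": 0, "dy": 0, "dz": 0, "turn": 0}, {"dx": 0, "dy": 0, "dz": 0, "turn": 0}, {"dx": 0, "dy": 0, "dz": 0, "turn": 0}, {"dx": 0, "dy": 0, "dz": 0, "turn": 0}], "hand": 75}}

```text
t: 42.4
position: [0.4097, 0.1481, 0.2598]
ee_rot: [0.682, 1.461, -0.682]
contact_force: [0.7, 0.0, -0.6]
finger_gap: 0.0753
```

Emit:
{"op": "jog_arm", "data": {"motion": [{"dx": -10, "dy": 0, "dz": 0, "turn": 0}, {"dx": -20, "dy": 0, "dz": 0, "turn": 0}, {"dx": -30, "dy": 0, "dz": 0, "turn": 0}, {"dx": -30, "dy": 0, "dz": 0, "turn": 0}, {"dx": -10, "dy": 12, "dz": 10, "turn": 0}, {"dx": 0, "dy": 12, "dz": 12, "turn": 0}, {"dx": 0, "dy": -19, "dz": 23, "turn": 0}, {"dx": 0, "dy": -19, "dz": 23, "turn": 0}, {"dx": 0, "dy": -19, "dz": 23, "turn": 0}, {"dx": 0, "dy": -19, "dz": 23, "turn": 0}, {"dx": 0, "dy": -19, "dz": 23, "turn": 0}, {"dx": 0, "dy": -19, "dz": 23, "turn": 0}, {"dx": 0, "dy": -19, "dz": 23, "turn": 0}, {"dx": 0, "dy": -19, "dz": 23, "turn": 0}, {"dx": 0, "dy": 0, "dz": 0, "turn": 0}, {"dx": 0, "dy": 0, "dz": 0, "turn": 0}]}}

```text
t: 44.0
position: [0.4441, -0.0926, 0.3593]
ee_rot: [0.684, 1.462, -0.683]
contact_force: [0.4, 1.0, -0.7]
finger_gap: 0.0747
```

Run:
```python
from h import *
from station import arm
print(arm.observe()["position"])
a=eyes.capture("scene");t=eyes.capture("top");cv2.imwrite("pics/t13.png",t);cv2.imwrite("pics/s13.png",a)
def ring(img,n,u0,v0,k,x,y,z,r,col):
    c=eyes.calibration(n);th=np.linspace(0,2*np.pi,60)
    P=np.c_[x+r*np.cos(th),y+r*np.sin(th),0*th+z]
    q,_=cv2.projectPoints(P,cv2.Rodrigues(np.array(c["R"]))[0],np.array(c["t"]),np.array(c["mtx"]),None)
    cv2.polylines(img,[((q[:,0]-[u0,v0]+.5)*k-.5).round().astype(int)],True,col,1)
u=cv2.resize(t[225:265,160:290],None,fx=6,fy=6,interpolation=3)
v=cv2.resize(a[140:225,200:310],None,fx=4,fy=4,interpolation=3)
for im,n,u0,v0,k in((u,"top",160,225,6),(v,"scene",200,140,4)):
    for x,y,z,r in((.4098,.1478,.214,.0195),(.4068,.2295,.094,.022),(.4036,.3115,.071,.0265),(.4003,.3936,.051,.009)): ring(im,n,u0,v0,k,x,y,z,r,(0,0,255))
o=np.zeros((580,780,3),np.uint8);o[:240]=u;o[240:,:440]=v
o[240:,450:]=cv2.resize(t[215:285,300:500],(330,340))
cv2.imwrite("pics/f13.png",o)
g=t[225:262,240:275].astype(int);m=(g.min(2)>225)
```

```text
[ 0.44406142 -0.09255354  0.35925279]
```

View pics/f13.png

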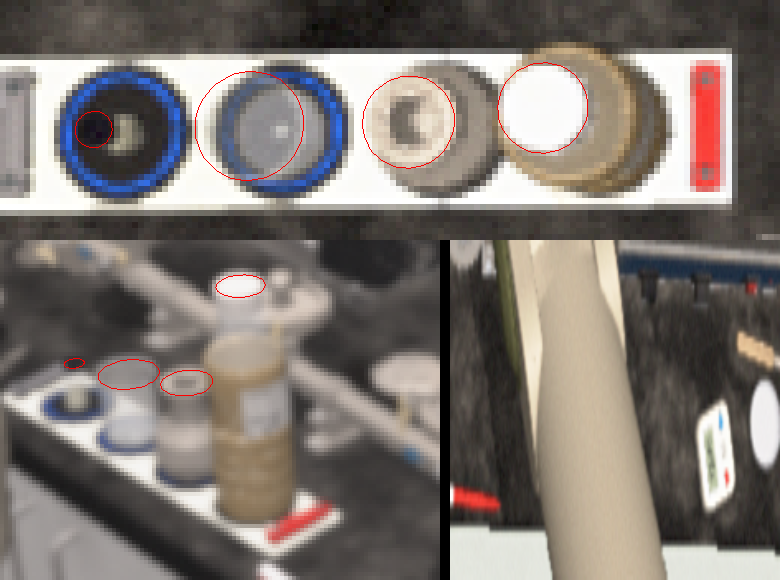

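```bash
python3 -c "
from station import job
print(job.finish_job())"
```

```text
the job is handed in; nothing more can be done
None
```

All four containers are on the marks in height order and the job is handed in, at about 44 s of robot time. From the red end: bottle on mark 1, flask on mark 2, beaker on mark 3, vial on mark 4. I lowered each one until light contact (under 7 N on the readings) before releasing, and none fell.

**Last checks:** in both final views all four stand upright. The bottle, flask and vial tops lie within about 3 mm of the outlines projected for perfectly centred containers. The timer looks unmoved, and the gripper was clear of everything.

**Disagreements:**
- **Beaker:** its faint rim fits the centred outline in the scene view. In the top view it is hard to see, and rough readings there put it up to about 6 mm off, while its foot looked centred.
- **Vial:** it measured about 3 mm off centre along the row.
- **Grip openings:** on the flange and cap they read about 3 mm under the stated widths, though both held firmly.

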